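# Set the gas-flow knob to its mark and slide the lock over it

### The arm

A 6-joint arm with a two-finger parallel gripper is mounted at the origin on a cart in front of the work surface, level with it; the furniture and walls round the work are solid. World frame = base frame: x ahead of the robot, y to its left, z up, the work surface at z = 0. Lengths are in m, angles in rad, forces in N, time in s.
With the tool pointing down it reaches from about 0.3 to 0.825 m from the base axis. Payload 5.4 kg.
Tool frame: the origin (TCP) lies on the centre line of the jaws, within the pads' length; the fingertips stand 14 mm ahead of it and the grasp point (between the pads) lies 5 mm behind it; z points along the fingers, y is the line along which they close (so a half turn about z gives the same grasp; the last joint's range is limited). The gripper opens to 92 mm and grips with 3 to 60 N. Pads are 20 mm wide; open, the fingers measure 128 mm over their backs; the gripper's body (75 mm by 189 mm) begins 69 mm behind the grasp point.
Start: joints at [0.969, 0.158, 1.597, -0, 1.386, -0.21], TCP at [0.22, 0.531, 0.229] pointing down, gripper open.
Joint ranges: [-2.91, 2.91], [-0.94, 2.29], [0.18, 2.7], [-1.29, 4.43], [0.17, 2.64], [-3, 3]. Speed limits (rad/s): [2.57, 2.57, 3.14, 3.14, 3.14, 3.14].

### API

Orientations are given as a rotation vector (axis times angle).
In Python, from workcell import env gives the robot as it stands.
- The arm moves only by the shell command python3 -m crank 'ROWS' [OPENING] [FORCE]. ROWS is JSON, a list that holds one entry, the list of rows, each a list of 4 numbers: the shift along the tool's x, y, z in units of 0.5 m (1.0 is 0.5 m), then the turn about the tool's z in units of 30 degrees (1.0 is 30 degrees). A call has 1 to 5 rows; each row shifts and turns the commanded pose from where the row before left it, along the tool's axes as they then stand; what a row does not reach is not made up. A row lasts 1/12 s, in which the tool goes at most 41.7 mm and 7.16 degrees, less where a joint would pass 70% of its speed; a pose out of reach is approached as far as the arm can. A call with a number of a shift or a turn outside -1 to 1 is refused whole. A call with a gripper value outside its range is refused whole. OPENING is the opening, from -1 (shut) to 1 (fully open), set as the call begins (- or left out, the last holds). The fingers move at their own pace and stop on an object; FORCE is the grip in N (left out, the last holds). Time passes only in rows, so rows that do not move let the fingers close. It gives the time, the measured TCP pose, the force, the opening and the grip force at its end, in the units of the state.
- env.observe(): the state, without advancing time (a new reading comes with each control period).
- env.read_camera(name): name is "scene" or "top"; returns (picture, depth): 420x560x3 uint8, red, green, blue; 420x560 float32, m along the optical axis (not along the pixel's ray), 0 where there is no reading.
- env.get_calibration(name): a dict with "fov_y" (degrees; the focal length in pixels is half the picture's height over the tangent of half this angle, whatever the lens; pixels are square), "cx", "cy" (the principal point, pixels), "world_to_cam" (4x4, takes a point from world to camera coordinates). Camera axes: x right, y up, looking along -z (the intrinsics and any distortion apply to the point x, -y, -z); pixel columns grow to the right and rows downward; lengths in m; the calibration is good to about 2 mm. A picture is of the moment at which its call begins. get_calibration takes no time and is no camera call.
- env.hand_in(): hands the job in; it is judged then, once.
Trained networks look in the newest picture that a camera, given by its name, has taken for a name from the list of things; names that differ only in an ending like _2 or _b are one class to them, and where a whole thing is asked for, a point or a joint stands for the part that bears it (a point fixed in the world has none). Each returns a list of dicts, best first, with "confidence" (0 to 1); they miss things now and then, are a little off and sometimes report something else, mostly with a low value. They report only what shows in the picture. A call takes as long as a camera call.
- env.search_frame(camera, target): "position" ([column, row] in pixels, amid what is visible of it).
- env.trace(camera, target): "pixels" (420x560 bool, what is visible of it) and "position" ([column, row] in pixels, amid what is visible of it).
- env.spot_point(camera, target): "position" ([column, row] in pixels: a listed point, or the origin of a listed thing).
The state is a dict: "t": time; "joint_positions": joint angles; "qvel": joint speeds; "joint_torque": joint torques, N m; "eef_pos": TCP position; "orientation": TCP orientation; "force": force on the tool from outside, world axes, zero at the start; "torque": the same for the moment, N m; "grip_width": opening from 0.0 (shut) to 1.0 (fully open); "gripper_force": force on a finger pad.
Only numpy, scipy, OpenCV 4.12 (cv2) and the standard library are available. Lean on these libraries where they do the work, as an engineer would, in place of code of your own. Each camera call takes 0.05 s, during which the arm holds its last target. There are 200 camera calls.

### The job

Set the bench flow controller: turn its knob clockwise, as seen from above, until the knob's pointed end points at the long mark with the diamond, then slide the forked steel lock along its rails, away from its open end, until it is fully home around the knob and let go. The fork passes only when the knob stands straight on the mark: if it binds, never force it, but draw it back and correct the knob. Leave the jar and the beaker beside it standing where they are.

Things in the scene. Friction and masses are not known exactly. Their poses are not given: they have to be found in the camera images.
- controller: Low grey box fixed on the desk, 112 mm wide, top 31 mm up, with a round dial (100 mm across), a black bar knob on it, two low rails (tops 50 mm up) and two brass gas ports. Origin on the desk under the knob's axis, z up; +x points from the knob to the diamond mark and ports, -x to the lock; the lock slides along +x. Box from x = -162 to +60 mm, ports to +86.
- knob: Black knob (0.15 N m) turning about the axis through the controller's origin, from 0.35 rad clockwise of the mark to 4.8 rad anticlockwise; starts 3.0 to 4.4 rad anticlockwise: regrasp. Skirt 68 mm wide, top 40.5 mm up; on it a bar with flat sides, 16 mm wide, top 76.5 mm up. Origin on the desk; own +x points along the bar to its pointed end (white line, 32 mm from the axis); blunt end at -30 mm.
- lock: Steel slide: flat fork (43.5 to 49.5 mm up) with an upright tab, 14 mm along x, 32 mm along y, 48.5 to 84.5 mm up. Origin on the desk under the tab; axes as the controller's. In the controller's frame at x = -143 to -131 mm when open, -77 mm when home at its stop. Slides with 3 N. Tines reach 97 mm ahead of the tab; the 19 mm slot takes the bar, blunt end first; the flared mouth forgives 3 mm.
- pointer_tip (a point): The tip of the knob's pointed end, 32 mm from the knob's axis, 72.5 mm above the desk.
- knob_grip (a point): Top of the knob's bar on the turning axis, 76.5 mm above the desk. Fingertips kept 55 mm or more above the desk pass over rails and fork.
- mark (a point): The middle of the long black mark (14 mm long, with a diamond at its outer end) on the dial, 43.5 mm from the knob's axis in the controller's +x direction. The other dial lines are short and plain.
- tab_top (a point): Middle of the top of the lock's thumb tab, 84.5 mm above the desk.
- jar: Screw-cap specimen jar 55 mm across, 75 mm high, standing loose on one side of the controller; origin under its centre. A bystander.
- beaker: Clear beaker 53 mm across, 63 mm high, standing loose on the other side of the controller; origin under its centre. A bystander.

How it is judged:
On the way:
1. the knob's pointed end is on the long mark (tip within 4 mm, about 7 degrees) while the lock is still drawn back (y of pointer_tip in the frame of controller between -0.004 and 0.004 m and x of pointer_tip in the frame of controller above 0.02 m and x of lock in the frame of controller below -0.115 m), for 0.2 s.
At the end, for the whole second after the job is handed in: The knob's pointed end is on the long diamond mark (tip within 4 mm sideways, about 7 degrees), the lock is home around the knob (within 3 mm of its stop), both at rest, and jar and beaker stand upright (y of pointer_tip in the frame of controller between -0.004 and 0.004 m and x of pointer_tip in the frame of controller above 0.02 m and x of lock in the frame of controller above -0.08 m and linear speed of lock below 0.01 m/s and angular speed of knob below 0.1 rad/s and angle between each of jar, beaker's own z axis and vertical below 0.1 rad); the robot touches nothing.
It fails at once if the lock is forced against the knob (more than 30 N) (contact force between lock and knob above 30 N).
It fails at once if the jar is displaced by more than 20 mm or tipped (distance of jar from where it was at the start of the episode above 0.02 m or angle between jar's own z axis and vertical above 0.35 rad).
It fails at once if the beaker is displaced by more than 20 mm or tipped (distance of beaker from where it was at the start of the episode above 0.02 m or angle between beaker's own z axis and vertical above 0.35 rad).
It also fails if it takes over 64 s, if anything falls off the work surface, if the arm or the gripper's body presses on something with over 40 N, if the wrist force passes 120 N, or if a joint passes its speed limit or range.

## Working session

There is one attempt and no reset: what is moved stays moved. The work goes in short steps, Python scripts to look and compute and a shell command to move; the robot and the scene stay as the last step left them, time stands still between calls to the robot, and variables do not carry over. Pictures are saved under pics/ and viewed, at most 10 in all, crops included, and the job is handed in when it is done.

```bash
mkdir -p pics; ls; cat > h.py <<'E'
import numpy as np, cv2
from workcell import env
def cal(n):
    c=env.get_calibration(n); f=210/np.tan(np.radians(c["fov_y"]/2)); return c,f
def ray(n,p):
    c,f=cal(n); T=np.array(c["world_to_cam"]); R=T[:3,:3];t=T[:3,3]
    d=np.array([(p[0]-c["cx"])/f,-(p[1]-c["cy"])/f,-1.0])
    return -R.T@t, R.T@d
def atz(n,p,z):
    o,d=ray(n,p); return o+d*(z-o[2])/d[2]
def dep(n,p,D):
    o,d=ray(n,p); return o+d*D
def tri(ps):
    A=0;b=0
    for n,p in ps:
        o,d=ray(n,p); d=d/np.linalg.norm(d); M=np.eye(3)-np.outer(d,d); A=A+M; b=b+M@o
    return np.linalg.solve(A,b)
E
python3 - <<'E'
from h import *
np.set_printoptions(precision=4,suppress=True)
for n in("scene","top"):
    im,d=env.read_camera(n); cv2.imwrite(f"pics/{n}0.png",im[:,:,::-1]); np.save(n+"_d.npy",d)
    c,f=cal(n); print(n,{k:v for k,v in c.items() if k!='world_to_cam'},f,ray(n,(280,210)))
    for t in("knob","lock","controller","knob_grip","pointer_tip","mark","tab_top","jar","beaker"):
        r=env.spot_point(n,t)
        print(t,[(np.round(x["position"],1),round(x["confidence"],2)) for x in r[:3]])
s=env.observe(); print(s)
E
```

```text
pics
scene {'fov_y': 51.65828660414674, 'cx': 273.99714704412213, 'cy': 211.30554543160108} 433.84256563865836 (array([ 0.0613, -0.5149,  0.4783]), array([ 0.6056,  0.655 , -0.4522]))
knob [(array([291.2, 252.8]), 0.77)]
lock [(array([241.5, 278.3]), 0.61)]
controller [(array([292.9, 251.8]), 0.97)]
knob_grip [(array([289.9, 217. ]), 0.72)]
pointer_tip [(array([282.7, 224.4]), 0.92), (array([290.2, 218.3]), 0.53)]
mark [(array([306.6, 227.2]), 0.58)]
tab_top [(array([235.6, 237.9]), 0.93)]
jar [(array([243.6, 230.7]), 0.87), (array([239.1, 282.3]), 0.49)]
beaker [(array([341.3, 287.4]), 0.97)]
top {'fov_y': 43.73112079040091, 'cx': 274.59167252028544, 'cy': 208.45274312106966} 523.3000986337051 (array([0.3625, 0.0542, 1.0745]), array([ 0.2086, -0.0287, -0.9776]))
knob [(array([279.4, 210.4]), 0.67)]
lock [(array([285. , 278.6]), 0.92), (array([281.7, 218. ]), 0.16)]
controller [(array([274.2, 209.4]), 0.89)]
knob_grip [(array([276.2, 200.6]), 0.83)]
pointer_tip [(array([283.4, 219.1]), 0.65)]
mark [(array([274.9, 188. ]), 0.71)]
tab_top [(array([286.6, 275.8]), 0.84), (array([215.8, 223.8]), 0.56)]
jar [(array([217.3, 220.2]), 0.57)]
beaker [(array([349.8, 213.6]), 0.84), (array([286.9, 276.1]), 0.42), (array([284.3, 218.3]), 0.28)]
{'t': 1.0, 'joint_positions': array([ 0.9689,  0.1584,  1.597 , -0.    ,  1.3862, -0.2101]), 'qvel': array([ 0.0004,  0.0002,  0.0008,  0.0007, -0.0005,  0.0005]), 'joint_torque': array([  0.0005, -38.5569, -32.2373,   0.0701,   0.0305,   0.    ]), 'eef_pos': array([0.2196, 0.5314, 0.2286]), 'orientation': array([ 0.6115,  3.0815, -0.    ]), 'force': array([-0.3227, -0.0052,  0.0191]), 'torque': array([ 0.0105, -0.056 , -0.0079]), 'gripper_force': 0.0, 'grip_width': 1.0032622252495258}
```

View pictures.

```bash
python3 - <<'E'
from h import *
np.set_printoptions(precision=4,suppress=True)
P={"knob":((291.2,252.8),(279.4,210.4)),"lock":((241.5,278.3),(285,278.6)),"controller":((292.9,251.8),(274.2,209.4)),"knob_grip":((289.9,217),(276.2,200.6)),"pointer_tip":((282.7,224.4),(283.4,219.1)),"mark":((306.6,227.2),(274.9,188)),"tab_top":((235.6,237.9),(286.6,275.8)),"jar":((243.6,230.7),(217.3,220.2)),"beaker":((341.3,287.4),(349.8,213.6))}
Z=dict(knob=0,lock=0,controller=0,knob_grip=.0765,pointer_tip=.0725,mark=.037,tab_top=.0845,jar=0,beaker=0)
for k,(a,b) in P.items(): print(k,tri([("scene",a),("top",b)]),"scene@z",atz("scene",a,Z[k])[:2],"top@z",atz("top",b,Z[k])[:2])
im=cv2.imread("pics/top0.png"); cv2.imwrite("pics/top0c.png",cv2.resize(im[130:330,170:400],None,fx=3,fy=3,interpolation=cv2.INTER_CUBIC)[:600])
E
```

```text
knob [ 0.5907  0.0247 -0.0036] scene@z [0.5854 0.0212] top@z [0.591  0.0239]
lock [0.4509 0.0209 0.0043] scene@z [0.4578 0.0241] top@z [0.4482 0.0228]
controller [ 0.5981  0.0329 -0.0093] scene@z [0.5905 0.0214] top@z [0.5939 0.0347]
knob_grip [0.5942 0.0315 0.0756] scene@z [0.5921 0.0306] top@z [0.5947 0.0309]
pointer_tip [0.5583 0.0185 0.0772] scene@z [0.566  0.0241] top@z [0.5577 0.0194]
mark [0.6334 0.0286 0.0368] scene@z [0.6367 0.0271] top@z [0.6305 0.0308]
tab_top [0.4472 0.0212 0.0928] scene@z [0.4572 0.032 ] top@z [0.4464 0.0219]
jar [0.5754 0.1567 0.0025] scene@z [0.5745 0.1616] top@z [0.5791 0.155 ]
beaker [ 0.5732 -0.1222 -0.0031] scene@z [ 0.5681 -0.124 ] top@z [ 0.5739 -0.1229]
```

View pics/scene0.png

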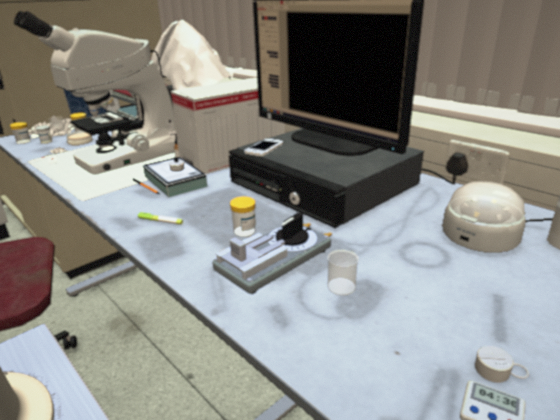

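View pics/top0c.png

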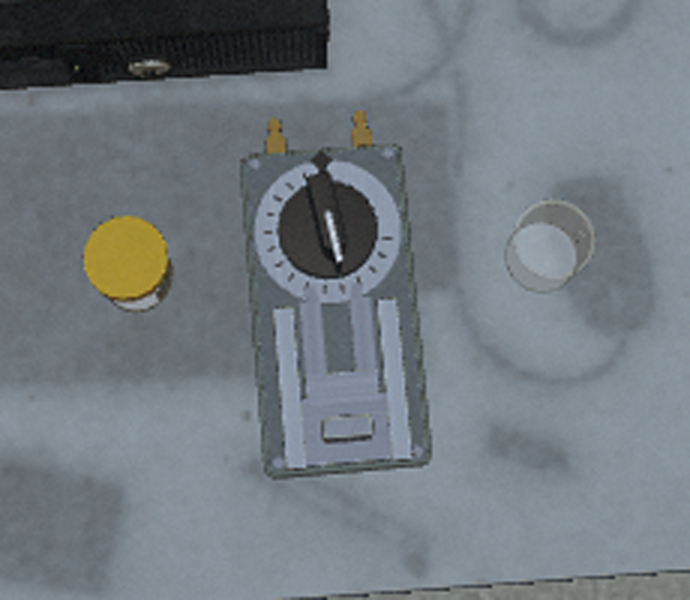

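```bash
cat >> h.py <<'E'
def rect(im,n,z,x0,x1,y0,y1,s=0.0005):
    # row -> decreasing x, col -> decreasing y
    c,f=cal(n);T=np.array(c["world_to_cam"])
    X,Y=np.meshgrid(np.arange(x1,x0,-s),np.arange(y1,y0,-s),indexing='ij')
    p=np.stack([X,Y,np.full_like(X,z)],-1)@T[:3,:3].T+T[:3,3]
    u=c["cx"]+f*p[...,0]/-p[...,2]; v=c["cy"]-f*p[...,1]/-p[...,2]
    return cv2.remap(im,u.astype(np.float32),v.astype(np.float32),cv2.INTER_CUBIC)
E
python3 - <<'E'
from h import *
im=cv2.imread("pics/top0.png")
a=rect(im,"top",.031,.41,.68,-.06,.12); b=rect(im,"top",.0765,.41,.68,-.06,.12)
o=np.hstack([a,b])
for k in range(0,o.shape[0],40): cv2.line(o,(0,k),(o.shape[1],k),(0,0,255) if k%200==0 else (0,160,0),1) if 0 else None
cv2.imwrite("pics/rect.png",o); print(o.shape)
g=cv2.cvtColor(a,cv2.COLOR_BGR2GRAY)
m=env.trace("top","controller")[0]["pixels"].astype(np.uint8)*255
for z in(0,.031):
    r=rect(m,"top",z,.41,.68,-.06,.12); 
    # left/right edges between rows
    xs=[];L=[];R=[]
    for i in range(160,420,4):
        c=np.where(r[i]>127)[0]
        if len(c): xs.append(.68-i*.0005);L.append(.12-c[0]*.0005);R.append(.12-c[-1]*.0005)
    pl=np.polyfit(xs,L,1);pr=np.polyfit(xs,R,1); print(z,"L",pl,np.std(np.polyval(pl,xs)-L),"R",pr,np.std(np.polyval(pr,xs)-R))
# skirt: dark blob
a2=rect(im,"top",.0405,.5,.68,-.06,.12); k=(cv2.cvtColor(a2,cv2.COLOR_BGR2GRAY)<70).astype(np.uint8)
cs,_=cv2.findContours(k,cv2.RETR_EXTERNAL,cv2.CHAIN_APPROX_NONE); 
for c in sorted(cs,key=cv2.contourArea)[-3:]:
    (u,v),r=cv2.minEnclosingCircle(c); (e,_,_)=cv2.fitEllipse(c); print("blob",cv2.contourArea(c)*.25e-6,.68-v*.0005,.12-u*.0005,r*.0005,e)
E
```

```text
(541, 720, 3)
0 L [-0.10191041  0.09897466] 0.0051825211384151195 R [ 0.08297101 -0.04439082] 0.0015090379000507526
0.031 L [-0.11069163  0.10316294] 0.005378956732664572 R [ 0.08547267 -0.04354923] 0.0015545019905585783
blob 2.4999999999999998e-06 0.64775 -0.0030000000000000027 0.0012500499486923218 (246.3072052001953, 64.32312774658203)
blob 2.75e-06 0.6630833339691162 0.05299999999999999 0.001083383083343506 (134.0, 33.73147964477539)
blob 0.0036725 0.6021581954956056 0.025499999999999995 0.044386943817138674 (188.7602996826172, 169.32093811035156)
```

View pics/rect.png

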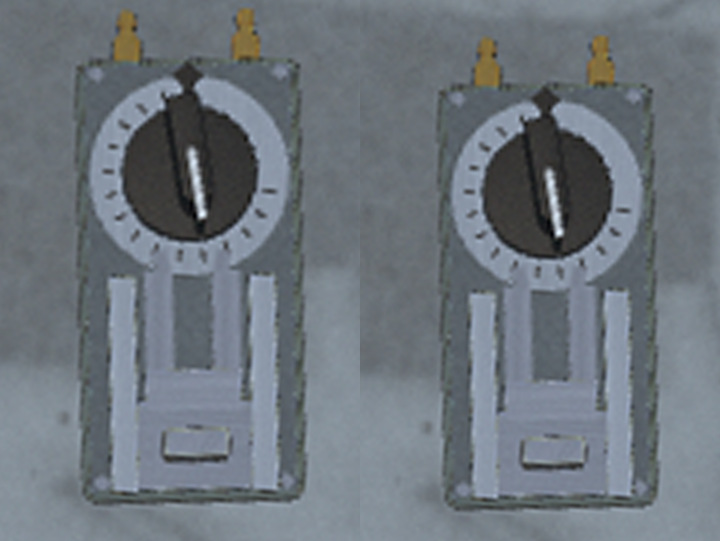

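```bash
python3 - <<'E'
from h import *
np.set_printoptions(precision=4,suppress=True)
d=np.load("top_d.npy"); c,f=cal("top");T=np.array(c["world_to_cam"])
v,u=np.mgrid[0:420,0:560]
p=np.stack([(u-c["cx"])/f*d,-(v-c["cy"])/f*d,-d],-1); W=(p-T[:3,3])@T[:3,:3]
roi=(W[...,0]>.4)&(W[...,0]<.68)&(W[...,1]>-.08)&(W[...,1]<.11)&(d>0)
def q(lo,hi): 
    m=roi&(W[...,2]>lo)&(W[...,2]<hi); return m
print("desk z",np.median(W[...,2][roi&(W[...,2]<.012)]),"hist",np.histogram(W[roi][:,2],np.arange(0,.095,.005)))
box=W[q(.02,.1)][:,:2]
hull=cv2.minAreaRect(box.astype(np.float32)); print("box rect",hull)
# edge fits: for each image row the left/rightmost
def edges(m):
    L=[];R=[]
    for r in range(420):
        cc=np.where(m[r])[0]
        if len(cc)>8: L.append(W[r,cc[0],:2]);R.append(W[r,cc[-1],:2])
    return np.array(L),np.array(R)
def fit(P):
    for _ in range(4):
        k=np.polyfit(P[:,0],P[:,1],1); e=P[:,1]-np.polyval(k,P[:,0]); P=P[abs(e)<max(1.5*e.std(),5e-4)]
    return np.degrees(np.arctan(k[0])),k,e.std(),len(P)
for nm,lo,hi in(("box",.02,.1),("rails",.042,.06)):
    m=q(lo,hi); m=m&(W[...,0]<.53) if nm=="rails" else m
    m=cv2.morphologyEx(m.astype(np.uint8),cv2.MORPH_OPEN,np.ones((3,3)))>0
    L,R=edges(m); sel=lambda P:P[(P[:,0]<.62)]
    print(nm,"L",fit(sel(L)),"R",fit(sel(R)))
t=W[q(.07,.1)&(W[...,0]<.5)]; print("tab",len(t),t.mean(0),t.min(0),t.max(0),np.median(t[:,2]))
k=W[q(.062,.09)&(W[...,0]>.52)]; print("bar",len(k),k.mean(0),np.median(k[:,2]))
x,y=k[:,0]-k[:,0].mean(),k[:,1]-k[:,1].mean(); w,V=np.linalg.eigh(np.cov(k[:,:2].T)); print(V[:,1],np.sqrt(w)); s=(k[:,:2]-k[:,:2].mean(0))@V; print(s.min(0),s.max(0))
b=W[roi&(W[...,2]>.05)&0]
for nm,y0,y1 in(("jar",.11,.2),("beaker",-.17,-.09)):
    g=W[(W[...,0]>.5)&(W[...,0]<.65)&(W[...,1]>y0)&(W[...,1]<y1)&(W[...,2]>.04)&(d>0)]; print(nm,len(g),g.min(0),g.max(0))
E
```

```text
desk z 6.987157215084777e-05 hist (array([3095,   43,    6,   28,  159,  789, 2082,  401,  391,  973,  821,
         10,   11,   15,   46,  178,   89,   37]), array([0.   , 0.005, 0.01 , 0.015, 0.02 , 0.025, 0.03 , 0.035, 0.04 ,
       0.045, 0.05 , 0.055, 0.06 , 0.065, 0.07 , 0.075, 0.08 , 0.085,
       0.09 ]))
box rect ((0.5540093779563904, 0.024979684501886368), (0.24783551692962646, 0.11207903176546097), 0.974502682685852)
box L (np.float64(1.065624400463037), array([0.0186, 0.0697]), np.float64(0.00040078085182098923), 53) R (np.float64(0.9888195570807227), array([ 0.0173, -0.0392]), np.float64(0.0006677035157651533), 74)
rails L (np.float64(0.5121374889619491), array([0.0089, 0.0595]), np.float64(0.0004535688785009152), 36) R (np.float64(0.6203210529894402), array([ 0.0108, -0.0212]), np.float64(0.00037747474812171766), 30)
tab 132 [0.4537 0.0237 0.0835] [0.4467 0.0075 0.0706] [0.4614 0.0394 0.0895] 0.08380662835295273
bar 232 [0.5935 0.0264 0.0759] 0.07627467760953385
[-0.9863 -0.1647] [0.0045 0.0165]
[-0.0077 -0.0282] [0.0083 0.033 ]
jar 661 [0.5476 0.1325 0.0401] [0.6023 0.1858 0.0822]
beaker 213 [ 0.5433 -0.1482  0.0401] [ 0.5956 -0.0958  0.0668]
```

```bash
python3 - <<'E'
from h import *
for n in("top","scene"):
    d=np.load(n+"_d.npy"); c,f=cal(n);T=np.array(c["world_to_cam"]); v,u=np.mgrid[0:420,0:560]
    W=(np.stack([(u-c["cx"])/f*d,-(v-c["cy"])/f*d,-d],-1)-T[:3,3])@T[:3,:3]
    for a in np.arange(.62,.95,.04):
        row=[]
        for b in np.arange(-.12,.2,.06):
            g=W[(d>0)&(W[...,0]>a)&(W[...,0]<a+.04)&(W[...,1]>b)&(W[...,1]<b+.06)]
            row.append(round(float(np.percentile(g[:,2],99)),3) if len(g)>3 else None)
        print(n,round(a,2),row)
E
python3 -m crank '[[[0,0,0,-0.2],[0,0,0,-0.2],[0,0,0,-0.2],[0,0,0,-0.2],[0,0,0,-0.2]]]' 0 40
```

```text
top 0.62 [0.004, 0.036, 0.075, 0.036, 0.005, 0.005]
top 0.66 [0.005, 0.024, 0.025, 0.005, 0.005, 0.005]
top 0.7 [0.005, 0.005, 0.101, 0.101, 0.102, 0.102]
top 0.74 [0.004, 0.005, 0.103, 0.103, 0.103, 0.103]
top 0.78 [0.005, 0.005, 0.104, 0.103, 0.103, 0.103]
top 0.82 [0.005, 0.005, 0.103, 0.103, 0.103, 0.103]
top 0.86 [0.005, 0.257, 0.103, 0.103, 0.115, 0.115]
top 0.9 [0.004, 0.27, 0.27, 0.276, 0.282, 0.288]
top 0.94 [0.005, 0.005, 0.005, None, None, None]
scene 0.62 [0.002, 0.033, 0.04, 0.002, 0.002, 0.001]
scene 0.66 [0.001, 0.024, 0.023, 0.016, 0.001, 0.002]
scene 0.7 [0.001, 0.001, 0.099, 0.099, 0.099, 0.099]
scene 0.74 [0.001, 0.001, 0.1, 0.1, 0.1, 0.1]
scene 0.78 [0.001, 0.002, 0.1, 0.1, 0.1, 0.1]
scene 0.82 [0.001, 0.002, 0.1, 0.1, 0.1, 0.1]
scene 0.86 [0.001, 0.45, 0.453, 0.454, 0.452, 0.454]
scene 0.9 [0.002, 0.451, 0.45, 0.45, 0.452, 0.452]
scene 0.94 [0.002, 0.001, 0.1, 0.112, 0.113, 0.113]
t: 1.47
eef_pos: [0.2196, 0.5314, 0.2286]
orientation: [-0.215, 3.134, 0.0]
force: [0.1, -0.5, -0.2]
grip_width: 0.661
gripper_force: 0.0
```

```bash
python3 -m crank '[[[0,0,0,-0.055],[-0.0355,-0.07,0,0],[-0.0355,-0.07,0,0],[-0.0355,-0.07,0,0],[-0.0355,-0.07,0,0]]]' ; python3 -m crank '[[[-0.0355,-0.07,0,0],[-0.0355,-0.07,0,0],[-0.0355,-0.07,0,0],[-0.0355,-0.07,0,0],[-0.0355,-0.07,0,0]]]'; python3 -m crank '[[[-0.0355,-0.07,0,0],[-0.0355,-0.07,0,0],[-0.0355,-0.07,0,0],[-0.0355,-0.07,0,0],[-0.0355,-0.07,0,0]]]'; python3 -m crank '[[[-0.0355,-0.07,0,0],[-0.0355,-0.07,0,0],[0,0,0,0],[0,0,0,0]]]'; python3 - <<'E'
from h import *
for n in("scene","top"):
    im,_=env.read_camera(n); cv2.imwrite(f"pics/{n}1.png",im[:,:,::-1])
print(env.observe())
a=cv2.imread("pics/scene1.png")
E
```

```text
t: 1.88
eef_pos: [0.3126, 0.4033, 0.2287]
orientation: [-0.254, 3.131, 0.0]
force: [0.8, 0.4, -0.1]
grip_width: 0.501
gripper_force: 0.0
t: 2.3
eef_pos: [0.4285, 0.2443, 0.2289]
orientation: [-0.252, 3.131, 0.0]
force: [1.0, 0.4, -0.0]
grip_width: 0.502
gripper_force: 0.0
t: 2.72
eef_pos: [0.5442, 0.0856, 0.2288]
orientation: [-0.251, 3.131, 0.0]
force: [1.2, -0.3, 0.3]
grip_width: 0.497
gripper_force: 0.0
t: 3.05
eef_pos: [0.59, 0.0224, 0.2282]
orientation: [0.247, -3.131, -0.001]
force: [-0.2, 0.4, 0.8]
grip_width: 0.506
gripper_force: 0.0
{'t': 3.15, 'joint_positions': array([-1.63258907e-01,  1.96337670e-01,  1.55427394e+00,  4.11361566e-04,
        1.39174985e+00, -1.89485847e+00]), 'qvel': array([ 1.95909134e-02, -1.51654125e-02,  1.01244041e-02,  5.88167592e-05,
       -2.21857217e-03,  1.06395379e-03]), 'joint_torque': array([-1.10743783e+00, -3.94691348e+01, -3.25417936e+01, -9.38657345e-02,
        2.87452061e-02, -2.66060662e-03]), 'eef_pos': array([0.58901971, 0.02461593, 0.22842267]), 'orientation': array([ 2.52150068e-01, -3.13080661e+00, -9.08174995e-04]), 'force': array([-1.43466442,  0.06002465,  0.80865809]), 'torque': array([-0.00303812, -0.03047952,  0.04416086]), 'gripper_force': 0.0, 'grip_width': 0.5039246276397125}
```

```bash
python3 -m crank '[[[-0.0064,0.002,0.07,0],[0,0,0.07,0],[0,0,0.07,0],[0,0,0.07,0],[0,0,0.034,0]]]' ; python3 -m crank '[[[0,0,0,0],[0,0,0,0]]]'; python3 -m crank '[[[0,0,0,0],[0,0,0,0],[0,0,0,0],[0,0,0,0],[0,0,0,0]]]' -1 8;python3 -m crank '[[[0,0,0,0],[0,0,0,0],[0,0,0,0]]]' -1 8;
```

```text
t: 3.57
eef_pos: [0.5887, 0.0278, 0.0671]
orientation: [0.255, -3.125, -0.003]
force: [-0.8, -0.1, -0.9]
grip_width: 0.499
gripper_force: 0.0
t: 3.73
eef_pos: [0.5914, 0.0269, 0.0714]
orientation: [0.255, -3.13, -0.001]
force: [0.1, -0.5, 0.7]
grip_width: 0.5
gripper_force: 0.0
t: 4.15
eef_pos: [0.5932, 0.0253, 0.0727]
orientation: [-0.252, 3.13, -0.001]
force: [0.8, -0.2, 4.8]
grip_width: 0.171
gripper_force: 8.0
t: 4.4
eef_pos: [0.5932, 0.0253, 0.0727]
orientation: [-0.252, 3.13, -0.001]
force: [0.2, -0.2, 5.7]
grip_width: 0.169
gripper_force: 8.0
```

```bash
python3 -m crank '[[[0,0,0,0],[0,0,0,0],[0,0,0,0],[0,0,0,0.1],[0,0,0,0.2]]]' -1 40; python3 -m crank '[[[0,0,0,0.2],[0,0,0,0.2],[0,0,0,0.2],[0,0,0,0.2],[0,0,0,0.2]]]';python3 -m crank '[[[0,0,0,0],[0,0,0,0]]]'
```

```text
t: 4.82
eef_pos: [0.5932, 0.0251, 0.0726]
orientation: [-0.002, 3.14, -0.001]
force: [-1.2, -0.8, 5.4]
grip_width: 0.174
gripper_force: 40.0
t: 5.23
eef_pos: [0.5931, 0.0246, 0.0726]
orientation: [0.814, 3.033, -0.002]
force: [-1.9, -2.5, 6.1]
grip_width: 0.17
gripper_force: 40.0
t: 5.4
eef_pos: [0.5931, 0.0245, 0.0727]
orientation: [0.809, 3.034, -0.002]
force: [-2.4, -3.5, 6.4]
grip_width: 0.172
gripper_force: 40.0
```

```bash
python3 -m crank '[[[0,0,0,0.2],[0,0,0,0.2],[0,0,0,0.2],[0,0,0,0.2],[0,0,0,0.2]]]'; python3 -m crank '[[[0,0,0,0.2],[0,0,0,0.2],[0,0,0,0.2],[0,0,0,0.2],[0,0,0,0.2]]]';python3 -m crank '[[[0,0,0,0.2],[0,0,0,0.2],[0,0,0,0.2],[0,0,0,0.2],[0,0,0,0.2]]]'; python3 -m crank '[[[0,0,0,0.2],[0,0,0,0.2],[0,0,0,0.2],[0,0,0,0.2],[0,0,0,0.2]]]'; python3 -m crank '[[[0,0,0,0.2],[0,0,0,0.2],[0,0,0,0.2],[0,0,0,0],[0,0,0,0]]]'
```

```text
t: 5.82
eef_pos: [0.5927, 0.0241, 0.0726]
orientation: [1.572, 2.719, -0.004]
force: [-3.0, -4.5, 6.9]
grip_width: 0.171
gripper_force: 40.0
t: 6.23
eef_pos: [0.5921, 0.024, 0.0726]
orientation: [2.222, 2.22, -0.005]
force: [-4.8, -4.9, 10.1]
grip_width: 0.171
gripper_force: 40.0
t: 6.65
eef_pos: [0.5915, 0.0241, 0.0726]
orientation: [2.721, 1.569, -0.006]
force: [-8.5, -3.9, 10.8]
grip_width: 0.169
gripper_force: 40.0
t: 7.07
eef_pos: [0.5911, 0.0245, 0.0726]
orientation: [3.034, 0.812, -0.007]
force: [-8.4, -3.4, 13.7]
grip_width: 0.173
gripper_force: 40.0
t: 7.48
eef_pos: [0.5909, 0.0249, 0.0726]
orientation: [3.123, 0.333, -0.007]
force: [-8.7, -2.1, 13.3]
grip_width: 0.172
gripper_force: 40.0
```

```bash
python3 -m crank '[[[0,0,0,0.19],[0,0,0,0.183],[0,0,0,0],[0,0,0,0]]]';  python3 -m crank '[[[0,0,0,0],[0,0,0,0],[0,0,0,0],[0,0,0,0]]]' -0.2; python3 -m crank '[[[0,0,-0.07,0],[0,0,-0.07,0],[0,0,-0.07,0],[0,0,-0.07,0],[0,0,0,0]]]' -0.2;python3 -m crank '[[[-0.08,0,0,0],[-0.08,0,0,0],[-0.08,0,0,0],[-0.08,0,0,0],[-0.08,0,0,0]]]' -0.2; python3 - <<'E'
from h import *
im,d=env.read_camera("top"); cv2.imwrite("pics/top2.png",im[:,:,::-1]); np.save("top2_d.npy",d)
im2,_=env.read_camera("scene"); cv2.imwrite("pics/scene2.png",im2[:,:,::-1])
a=rect(im[:,:,::-1].copy(),"top",.0765,.41,.68,-.06,.12); cv2.imwrite("pics/rect2.png",np.hstack([a,cv2.resize(im2[170:310,190:380,::-1],(440,324))[:,:].copy() if 0 else cv2.copyMakeBorder(cv2.resize(im2[180:310,200:360,::-1],(432,351)),0,541-351,0,0,cv2.BORDER_CONSTANT)]))
for n in("top","scene"):
    for t in("pointer_tip","mark","knob_grip"):
        r=env.spot_point(n,t); print(n,t,[(np.round(x["position"],1),round(x["confidence"],2)) for x in r[:2]])
E
```

```text
t: 7.82
eef_pos: [0.5909, 0.0251, 0.0726]
orientation: [3.141, 0.027, -0.007]
force: [-9.3, -2.5, 13.6]
grip_width: 0.166
gripper_force: 40.0
t: 8.15
eef_pos: [0.5923, 0.0256, 0.0712]
orientation: [-3.141, -0.028, 0.001]
force: [-0.6, -0.4, -1.3]
grip_width: 0.396
gripper_force: 0.0
t: 8.57
eef_pos: [0.5968, 0.025, 0.2203]
orientation: [3.139, 0.028, 0.022]
force: [0.1, -0.5, 1.5]
grip_width: 0.397
gripper_force: 0.0
t: 8.98
eef_pos: [0.3906, 0.0222, 0.2107]
orientation: [-3.141, -0.028, 0.001]
force: [0.2, -0.6, 1.5]
grip_width: 0.401
gripper_force: 0.0
top pointer_tip [(array([280.5, 185. ]), 0.58)]
top mark []
top knob_grip [(array([278.9, 202.9]), 0.81)]
scene pointer_tip []
scene mark [(array([309.5, 228.9]), 0.78)]
scene knob_grip [(array([291.1, 218.9]), 0.95)]
```

View pics/rect2.png

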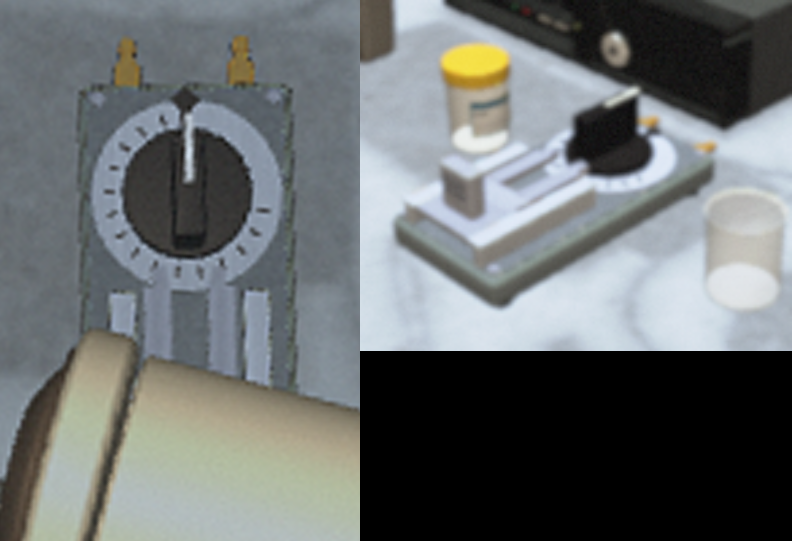

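```bash
python3 - <<'E'
from h import *
np.set_printoptions(precision=4,suppress=True)
d=np.load("top2_d.npy"); c,f=cal("top");T=np.array(c["world_to_cam"]); v,u=np.mgrid[0:420,0:560]
W=(np.stack([(u-c["cx"])/f*d,-(v-c["cy"])/f*d,-d],-1)-T[:3,3])@T[:3,:3]
k=W[(d>0)&(W[...,0]>.545)&(W[...,0]<.64)&(abs(W[...,1]-.026)<.03)&(W[...,2]>.064)&(W[...,2]<.09)]
w,V=np.linalg.eigh(np.cov(k[:,:2].T)); e=V[:,1]*np.sign(V[0,1]); print(len(k),k.mean(0),"bar deg",np.degrees(np.arctan2(e[1],e[0])))
a=rect(cv2.imread("pics/top2.png"),"top",.0765,.41,.68,-.06,.12)
m=np.argwhere((a[100:190,170:205].min(2)>175)); 
m=m[(m[:,1]>5)&(m[:,1]<28)]; p=np.polyfit(m[:,0],m[:,1],1); print(len(m),"white line deg",np.degrees(np.arctan(p[0])))
print(env.observe()["eef_pos"],env.observe()["orientation"])
E
```

```text
231 [0.5873 0.0257 0.076 ] bar deg 0.4739929698753571
207 white line deg -0.16496775510566744
[0.3938 0.0218 0.2119] [-3.1414 -0.0279 -0.0003]
```

```bash
python3 -m crank '[[[0.06,-0.001,0,0],[0.06,0,0,0],[0,0,0,0],[0,0,0,0],[0,0,0,0]]]' 0.2; python3 -m crank '[[[0,0,0.07,0],[0,0,0.07,0],[0,0,0.07,0],[0,0,0.07,0],[0,0,0,0]]]'; python3 -m crank '[[[0,0,0,0],[0,0,0,0]]]'; python3 -m crank '[[[0,0,0,0],[0,0,0,0],[0,0,0,0],[0,0,0,0],[0,0,0,0]]]' -1 10
```

```text
t: 9.8
eef_pos: [0.4525, 0.0236, 0.2111]
orientation: [-3.141, -0.028, 0.003]
force: [-0.4, 0.7, -0.0]
grip_width: 0.596
gripper_force: 0.0
t: 10.22
eef_pos: [0.448, 0.0243, 0.0666]
orientation: [-3.14, -0.027, 0.014]
force: [-0.2, 0.2, 0.5]
grip_width: 0.601
gripper_force: 0.0
t: 10.38
eef_pos: [0.4535, 0.0233, 0.0736]
orientation: [3.141, 0.028, 0.004]
force: [0.7, -0.6, 0.9]
grip_width: 0.598
gripper_force: 0.0
t: 10.8
eef_pos: [0.4533, 0.023, 0.0728]
orientation: [3.14, 0.028, 0.003]
force: [-1.1, -2.3, 6.5]
grip_width: 0.348
gripper_force: 10.0
```

```bash
python3 -m crank '[[[0.006,0,0,0],[0.006,0,0,0],[0.006,0,0,0],[0.006,0,0,0],[0.006,0,0,0]]]'; python3 -m crank '[[[0.006,0,0,0],[0.006,0,0,0],[0,0,0,0]]]'
```

```text
t: 11.22
eef_pos: [0.4681, 0.0232, 0.0727]
orientation: [3.14, 0.028, 0.001]
force: [-4.2, -2.4, 7.4]
grip_width: 0.347
gripper_force: 10.0
t: 11.47
eef_pos: [0.4745, 0.0233, 0.0728]
orientation: [3.14, 0.028, 0.002]
force: [-0.2, -2.2, 6.2]
grip_width: 0.344
gripper_force: 10.0
```

```bash
python3 -m crank '[[[0.006,0,0,0],[0.006,0,0,0],[0.006,0,0,0],[0.006,0,0,0],[0.006,0,0,0]]]'; python3 -m crank '[[[0.006,0,0,0],[0.006,0,0,0],[0.006,0,0,0],[0.006,0,0,0],[0,0,0,0]]]'
```

```text
t: 11.88
eef_pos: [0.4891, 0.0235, 0.0728]
orientation: [3.14, 0.028, 0.001]
force: [-2.6, -1.9, 8.8]
grip_width: 0.356
gripper_force: 10.0
t: 12.3
eef_pos: [0.5015, 0.0237, 0.0728]
orientation: [3.14, 0.028, 0.002]
force: [-0.9, -2.4, 5.8]
grip_width: 0.345
gripper_force: 10.0
```

```bash
python3 -m crank '[[[0.006,0,0,0],[0.006,0,0,0],[0.006,0,0,0],[0.004,0,0,0],[0,0,0,0]]]'; python3 -m crank '[[[0.004,0,0,0],[0.004,0,0,0],[0,0,0,0]]]'
```

```text
t: 12.72
eef_pos: [0.5124, 0.0239, 0.0728]
orientation: [3.14, 0.028, 0.002]
force: [-1.4, -2.8, 6.6]
grip_width: 0.349
gripper_force: 10.0
t: 12.97
eef_pos: [0.5147, 0.0239, 0.0725]
orientation: [3.14, 0.028, -0.005]
force: [-7.5, -3.0, 10.6]
grip_width: 0.351
gripper_force: 10.0
```

```bash
python3 -m crank '[[[0.004,0,0,0],[0.002,0,0,0],[0,0,0,0]]]'; python3 -m crank '[[[0,0,0,0],[0,0,0,0],[0,0,0,0],[0,0,0,0]]]' 0.2; python3 -m crank '[[[0,0,-0.07,0],[0,0,-0.07,0],[0,0,-0.07,0],[0,0,-0.07,0],[0,0,0,0]]]';python3 -m crank '[[[-0.08,0,0,0],[-0.08,0,0,0],[-0.08,0,0,0],[0,0,0,0],[0,0,0,0]]]';python3 - <<'E'
from h import *
np.set_printoptions(precision=4,suppress=True)
im,d=env.read_camera("top"); im2,_=env.read_camera("scene")
a=rect(im[:,:,::-1].copy(),"top",.05,.41,.68,-.06,.12)
cv2.imwrite("pics/end.png",np.hstack([a,cv2.copyMakeBorder(cv2.resize(im2[180:310,200:360,::-1],(432,351)),0,541-351,0,0,cv2.BORDER_CONSTANT)]))
c,f=cal("top");T=np.array(c["world_to_cam"]); v,u=np.mgrid[0:420,0:560]
W=(np.stack([(u-c["cx"])/f*d,-(v-c["cy"])/f*d,-d],-1)-T[:3,3])@T[:3,:3]
t=W[(d>0)&(W[...,0]>.49)&(W[...,0]<.54)&(abs(W[...,1]-.025)<.03)&(W[...,2]>.07)&(W[...,2]<.1)]; print(len(t),t.mean(0),t.min(0),t.max(0))
print([(x["position"],x["confidence"]) for x in env.spot_point("top","tab_top")])
E
```

```text
t: 13.22
eef_pos: [0.5162, 0.024, 0.0717]
orientation: [3.14, 0.029, -0.01]
force: [-10.3, -4.3, 10.4]
grip_width: 0.346
gripper_force: 10.0
t: 13.55
eef_pos: [0.5185, 0.0249, 0.0716]
orientation: [-3.141, -0.028, -0.0]
force: [0.3, -0.0, 0.2]
grip_width: 0.596
gripper_force: 0.0
t: 13.97
eef_pos: [0.5229, 0.0242, 0.2198]
orientation: [3.139, 0.028, 0.022]
force: [0.7, -0.8, 0.5]
grip_width: 0.599
gripper_force: 0.0
t: 14.38
eef_pos: [0.397, 0.023, 0.211]
orientation: [3.141, 0.027, 0.001]
force: [0.6, -0.5, -0.1]
grip_width: 0.603
gripper_force: 0.0
123 [0.5145 0.0239 0.0836] [0.508  0.0085 0.0722] [0.5225 0.0393 0.0895]
[([284.0, 240.9], 0.67)]
```

View pics/end.png

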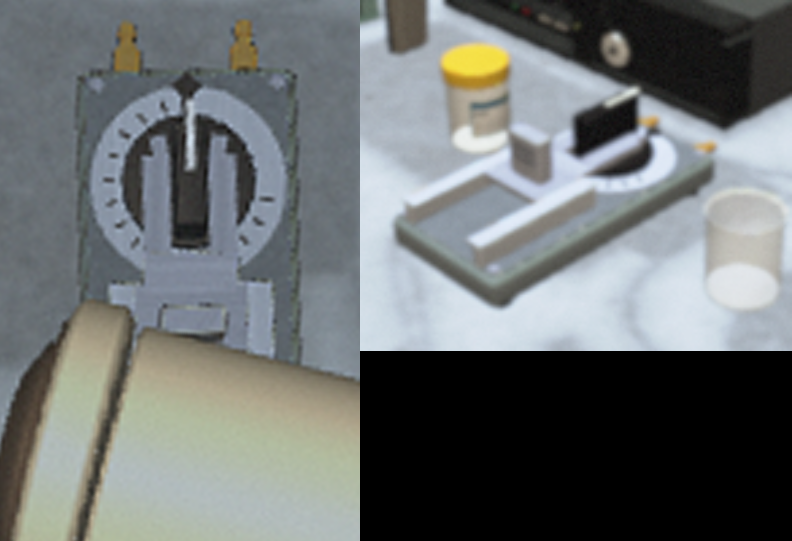

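The top view shows the fork around the bar, with the pointer on the diamond at about (187,90). The tab has moved 61 mm and is 77.5 mm from the knob's axis, so it is at its stop. The jar and beaker haven't moved.

```bash
python3 -c "
from workcell import env
print(env.hand_in())"
```

```text
the job is handed in; nothing more can be done
None
```

Job handed in; no verdict came back. In the last pictures the knob points at the diamond mark, the lock is home around it and released, and the jar and beaker are standing where they were.

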